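# Press a glued blank in the bench locking pliers

### The arm

A 7-joint arm with a two-finger parallel gripper is mounted at the origin on the work surface. World frame = base frame: x ahead of the robot, y to its left, z up, the work surface at z = 0. Lengths are in mm, angles in rad, forces in N, time in s.
With the tool pointing down it reaches from about 350 to 900 mm from the base axis. Payload 8.1 kg.
Tool frame: the origin (TCP) lies at the very end of the fingers, on their centre line; the grasp point (between the pads) lies 19 mm behind it (hold_point_z is the distance from the TCP to the grasp point, in mm); z points along the fingers, y is the direction in which the jaws open and shut (so a half turn about z gives the same grasp; the last joint's range is limited). The gripper opens to 92 mm and grips with 3 to 60 N. Pads are 19 mm wide; open, the fingers measure 130 mm over their backs; the gripper's body (75 mm by 190 mm) begins 47 mm behind the grasp point.
Start: joints at [-1.397, 0.434, 0.025, 1.573, -0.012, 1.134, -0.075], TCP at [170.826, 601.215, 226.742] pointing down, gripper open.
Joint ranges: [-2.62, 2.62], [-0.44, 2.09], [-1.27, 1.32], [0.08, 2.57], [-1.32, 4.46], [0.12, 2], [-2.74, 2.74]. Speed limits (rad/s): [2.22, 2.22, 3.01, 3.01, 3.14, 3.14, 3.14].

### API

Orientations are given as a 3x3 rotation matrix whose columns are the frame's x, y, z axes.
In Python, from plant import get_obs, capture, hand_in, look_for, cut_out, place_of, hold_point_z gives the robot as it stands.
- The arm moves only by the tool move_arm, never from a script. Its argument "motion" is a list of rows, each a list of 7 numbers: the shift along the tool's x, y, z in m, then the turn, a rotation vector about the tool's x, y, z in degrees, then the finger opening in m, from 0 to 0.0918. In form: [[dx, dy, dz, rx, ry, rz, grip], ...]. A call has 1 to 20 rows; each row is the pose to reach, as a shift and turn from the pose commanded when the call began, along the tool's axes at that moment; what a row does not reach only later rows make up. A row lasts 1/10 s, in which the tool goes at most 50 mm and 8.59 degrees, less where a joint would pass 70% of its speed; a pose out of reach is approached as far as the arm can. A call with a gripper value outside its range is refused whole. The fingers move at their own pace and stop on an object; "newtons" is the grip in N (left out, the last holds). Time passes only in rows, so rows that repeat a pose let the fingers close. It gives the time, the measured TCP pose, the force and the opening at its end, in the units of the state.
- get_obs(): the state, without advancing time (a new reading comes with each control period).
- capture(name): name is "scene" or "top" or "wrist"; returns a dict with "image" (420x560x3 uint8, red, green, blue), "z_map" (420x560 float32, mm along the optical axis (not along the pixel's ray), 0 where there is no reading), "fx", "fy", "cx", "cy" (pixels), "R" (3x3) and "t" (3): a world point X has camera coordinates R X + t. Camera axes: x right, y down, z forward; pixel columns grow to the right and rows downward; lengths in mm; the calibration is good to about 2 mm. A picture is of the moment at which its call begins.
- hand_in(): hands the job in, once; it reports no verdict.
Trained networks look in a picture, given as the dict that the camera call returned (one of the last four; its "shot" number tells which), for a name from the list of things; names that differ only in an ending like _2 or _b are one class to them, and where a whole thing is asked for, a point or a joint stands for the part that bears it (a point fixed in the world has none). Each returns a list of dicts, best first, with "p" (0 to 1); they miss things now and then, are a little off and sometimes report something else, mostly with a low value. They report only what shows in the picture. A call takes as long as a camera call. They do not tell look-alikes from the thing itself.
- look_for(picture, query): "box" ([centre column, centre row, width, height] in pixels, round what is visible of it).
- cut_out(picture, query): "region" (420x560 bool, what is visible of it) and "box" ([centre column, centre row, width, height] in pixels, round what is visible of it).
- place_of(picture, query): "uv" ([column, row] in pixels: a listed point, or the origin of a listed thing).
The state is a dict: "clock": time; "joint_positions": joint angles; "dq": joint speeds; "effort": joint torques, N m; "eef_pos": TCP position; "tool_rot": TCP orientation; "wrist_force": force on the tool from outside, world axes, zero at the start; "moment": the same for the moment, N m; "width": opening from 0.0 (shut) to 1.0 (fully open).
Only numpy, scipy, OpenCV 4.12 (cv2) and the standard library are available. Lean on these libraries where they do the work, as an engineer would, in place of code of your own. Each camera call takes 0.05 s, during which the arm holds its last target. There are 200 camera calls.

### The job

Stand the two-layer blank upright on the pliers' base plate, centred between the open jaws, squeeze the two handles together until they snap over centre, and leave the blank clamped, hands off the pliers, for two seconds. Then pull the release lever so that the jaws spring open, and stand the blank upright in the middle of the cork board. Never tip the blank over, and leave the stone, the offcut, the cup and the jar where they are.

Things in the scene. Friction and masses are not known exactly. Their poses are not given: they have to be found in the camera images.
- pliers: Steel parallel-jaw locking pliers fixed flat to the bench, moving in a horizontal plane, 290 mm long. Origin: on the bench under the handle pivots; +x toward the jaws, -x toward handles and lever, z up. Base plate 12 mm thick (x -55 to +120, y +-60 mm) under head and jaws, bare bench under the grips. Head cover x -21 to +13 mm, 64 mm high. Sprung open at the start.
- press_seat (a point): On top of the base plate (12 mm above the bench), midway between the two jaw faces, at pliers x = +60 mm, y = 0. The jaw faces are 42 mm long in x, span 16 to 44 mm above the bench, and are 34 mm apart when open; both move equally inward and centre the blank.
- left_jaw: Left jaw (pliers +y side) with its rubber-faced sprung pad, top 44 mm above the bench, outer side 33 mm from the midline when open. Its origin is the same point as the pliers' origin as built, and shifts up to 9 mm toward the midline as it closes.
- right_jaw: Right jaw (pliers -y side), the mirror image of the left one.
- squeeze_point (a point): Midway between the handles where they are squeezed: pliers x -90, y 0, 35 mm above the bench. Handles: bars 10 mm thick, 24 to 46 mm above the bench, from the head to x -125 mm, pivots at x 0, y +-11; both move equally. Here 64 mm over their outsides open, 32 mm locked. Squeeze takes up to about 20 N. The lever's flat strip runs above their midline, 51 to 58 mm high.
- left_handle (a joint): Swing of the left handle (the right one follows as its mirror), rad: 0 open, 0.145 dead centre, 0.18 locked against its stop, where it stays by itself; below 0.145 the springs throw it back open.
- lever (a joint): Release lever, rad: 0 at rest (along the midline), up to 0.55; grows as its end is pulled toward the pliers' -y side (to the right, looking from handles to jaws), about a vertical axis at pliers x -42, y 0 mm. At about 0.3 to 0.35 it wedges the locked handles back over centre and they spring open. A spring returns it to 0 when let go. It takes up to about 12 N at its end.
- lever_tab (a point): Top centre of the lever's upright round finger post, at the lever's free end, 123 mm from the lever's axis (pliers x = -165 mm at rest): 14 mm in diameter, standing from 52 to 88 mm above the bench.
- blank: The two-layer blank: a 9 mm pale bone plate on 11 mm dark wood, one rigid piece 90 x 20 x 75 mm (length x, thickness y, height z), about 0.15 kg, standing on its long edge. Origin: centre of its underside. It may face either way in the jaws and on the board.
- board: Low wooden board topped with cork, fixed to the bench, 120 mm (x) by 150 mm (y); origin at the bench under its centre; its cork top is 12 mm above the bench.
- stone: Bystander close beside the pliers' right (-y) side: grey sharpening stone lying flat, 130 x 40 x 25 mm high; origin: centre of its underside.
- cup: Bystander: plain aluminium cup, 76 mm across, 95 mm high; origin: centre of its underside.
- offcut: Bystander close beside the pliers' left (+y) side: plain wooden offcut, 65 x 35 x 40 mm high; origin: centre of its underside.
- jar: Bystander: closed glass jar, 60 mm across, 85 mm high; origin: centre of its underside.
Things that resemble listed ones, but are neither listed nor needed, are in the scene too. Several things have the shape of the blank; the one meant has the colours described above.

How it is judged:
By the outcome, as a careful person would: the job done as asked, in the order asked, and still so for the second after the job is handed in, with the robot touching nothing.
It also fails if it takes over 72 s, if anything falls off the work surface, if the arm or the gripper's body presses on something with over 40 N, if the wrist force passes 120 N, or if a joint passes its speed limit or range.

## Working session

There is one attempt and no reset: what is moved stays moved. The work goes in short steps, Python scripts to look and compute and a tool call to move; the robot and the scene stay as the last step left them, time stands still between calls to the robot, and variables do not carry over. Pictures are saved under pics/ and viewed, about 8 in all and at most 12, crops included, and the job is handed in when it is done.

Besides the shell and the picture viewer there is one more tool, called after "Call:" as name([rows], argument=value, ...), one row to a line, values as JSON. move_arm: Moves the arm, as the interface text tells. Its arguments: {"type":"object","properties":{"motion":{"type":"array","items":{"type":"array","items":{"type":"number"}}},"newtons":{"type":"number"}},"required":["motion"]}

```bash
mkdir -p pics; ls
cat > h.py <<'E'
import numpy as np, cv2
from plant import *
def world(c,uv,z=None,depth=None):
    u,v=uv; r=np.array([(u-c['cx'])/c['fx'],(v-c['cy'])/c['fy'],1.0])
    R=np.array(c['R']);t=np.array(c['t'])
    o=-R.T@t; d=R.T@r
    if z is not None: return o+d*(z-o[2])/d[2]
    return o+d*depth
def cloud(c):
    z=c['z_map'];v,u=np.mgrid[:420,:560]
    P=np.stack([(u-c['cx'])/c['fx']*z,(v-c['cy'])/c['fy']*z,z],-1)
    return (P-np.array(c['t']))@np.array(c['R'])
def save(c,n,crop=None,s=1):
    im=c['image'][:,:,::-1]
    if crop: x0,y0,x1,y1=crop; im=im[y0:y1,x0:x1]
    cv2.imwrite('pics/'+n,cv2.resize(im,None,fx=s,fy=s,interpolation=cv2.INTER_CUBIC))
E
python3 - <<'E'
from h import *
for n in ['top','scene']:
    c=capture(n); save(c,n+'.png',s=1.4)
    P=cloud(c)
    for q in ['pliers','press_seat','squeeze_point','lever_tab','blank','board','stone','cup','offcut','jar']:
        try:
            for d in place_of(c,q)[:3]:
                u,v=d['uv']; z={'press_seat':12,'squeeze_point':35,'lever_tab':88}.get(q,0)
                print(n,q,round(d['p'],2),np.round(d['uv']),np.round(world(c,d['uv'],z=z)))
        except Exception as e: print(q,e)
print(get_obs(), hold_point_z)
E
```

```text
pics
top pliers 0.77 [293. 207.] [594. -30.   0.]
top squeeze_point 0.95 [291. 240.] [503. -22.  35.]
top lever_tab 0.84 [293. 266.] [432. -26.  88.]
top blank 0.83 [158. 205.] [600. 329.   0.]
top blank 0.7 [161. 296.] [363. 309.   0.]
top stone 0.89 [331. 194.] [ 627. -130.    0.]
top cup 0.78 [418. 174.] [ 682. -359.    0.]
top offcut 0.59 [247. 177.] [675.  94.   0.]
scene pliers 0.93 [258. 241.] [594. -35.   0.]
scene press_seat 0.65 [263. 261.] [655. -27.  12.]
scene squeeze_point 0.84 [260. 204.] [509. -26.  35.]
scene lever_tab 0.87 [251. 163.] [426. -42.  88.]
scene blank 0.77 [386. 199.] [489. 292.   0.]
scene blank 0.75 [376. 164.] [362. 294.   0.]
scene board 0.71 [146. 228.] [ 535. -300.    0.]
scene board 0.62 [260. 242.] [597. -30.   0.]
scene stone 0.56 [215. 259.] [ 635. -133.    0.]
scene cup 0.61 [109. 286.] [ 686. -360.    0.]
scene offcut 0.64 [314. 270.] [679.  85.   0.]
scene jar 0.97 [316. 164.] [352. 132.   0.]
{'clock': 1.1, 'joint_positions': array([-1.39659046,  0.43447739,  0.02501829,  1.57322165, -0.01158947,
        1.13398992, -0.07509299]), 'dq': array([-1.92614776e-03, -2.46574207e-04, -6.13884788e-04,  4.27630221e-05,
        4.06309592e-04,  3.45060718e-04, -1.41565548e-03]), 'effort': array([ 1.79804742e-04, -6.67670774e+01,  9.83983465e-01, -3.14808869e+01,
       -6.06884295e-02,  3.31731071e-02,  3.24481050e-05]), 'eef_pos': array([170.8447374 , 601.20361889, 226.74772229]), 'tool_rot': array([[-9.61908586e-01,  2.73371305e-01,  3.79583848e-05],
       [ 2.73371306e-01,  9.61908586e-01,  4.23260640e-05],
       [-2.49417649e-05,  5.10905377e-05, -9.99999998e-01]]), 'wrist_force': array([-0.07922696,  0.63190399,  0.22687179]), 'moment': array([-0.02853205,  0.00701386,  0.0197171 ]), 'width': 0.999143227727847} 18.8
```

View pics/top.png

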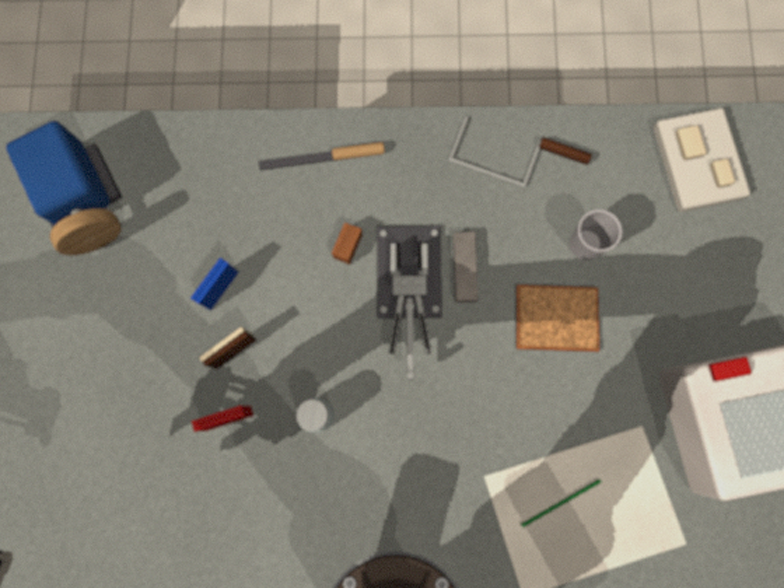

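View pics/scene.png

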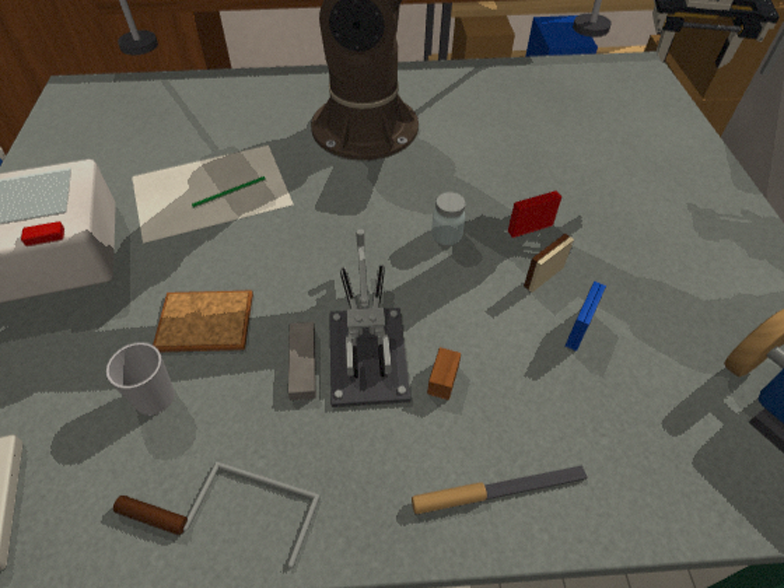

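Three have the blank's shape in the top image (native px): blue (153,202), pale/dark wood (162,248) and red (158,298). The bone-on-wood one at (162,248) fits the description. Next I confirm it in a crop and measure.

Run:
```python
from h import *
c=capture('top'); P=cloud(c)
im=c['image'][:,:,::-1]
a=cv2.resize(im[225:275,130:195],None,fx=6,fy=6,interpolation=cv2.INTER_CUBIC)
b=cv2.resize(im[155:275,255:345],None,fx=4.4,fy=4.4,interpolation=cv2.INTER_CUBIC)
H=max(a.shape[0],b.shape[0]); f=lambda q:cv2.copyMakeBorder(q,0,H-q.shape[0],0,0,cv2.BORDER_CONSTANT)
cv2.imwrite('pics/crop.png',np.hstack([f(a),f(b)]))
def rect(name,c,P,x0,x1,y0,y1,z0,z1):
    m=(P[...,0]>x0)&(P[...,0]<x1)&(P[...,1]>y0)&(P[...,1]<y1)&(P[...,2]>z0)&(P[...,2]<z1)&(c['z_map']>0)
    q=P[m]; 
    if len(q)<5: print(name,len(q));return
    r=cv2.minAreaRect(q[:,:2].astype(np.float32)); print(name,len(q),'mean',np.round(q.mean(0),1),'rect',np.round(r[0],1),np.round(r[1],1),round(r[2],1))
print('cam',-np.array(c['R']).T@np.array(c['t']), c['fx'])
for n in ['top','scene']:
    if n=='scene': c=capture(n);P=cloud(c)
    print(n)
    rect('blank',c,P,420,560,220,380,66,85)
    rect('blank all',c,P,420,560,220,380,8,85)
    rect('board',c,P,450,640,-420,-190,6,20)
    rect('base',c,P,500,760,-105,45,7,16)
    rect('head',c,P,530,640,-60,10,60,70)
    rect('jaws',c,P,610,720,-80,20,38,50)
    rect('tab',c,P,380,470,-80,20,70,95)
    rect('stone',c,P,530,720,-170,-95,18,30)
    rect('offcut',c,P,600,760,50,140,33,46)
    rect('jar',c,P,280,430,60,190,78,92)
    rect('cup',c,P,580,760,-430,-290,88,102)
    rect('red',c,P,310,420,220,380,66,85)
    rect('blue',c,P,560,680,250,400,66,85)
```

```text
cam [ 359.63345601  -19.66453741 1187.1449673 ] 460.1474480674143
top
blank 343 mean [481.9 299.3  76.1] rect [514.9 324.5] [105.3  89.4] 37.1
blank all 585 mean [482.  297.   59.4] rect [503.3 307.2] [157.6 116.8] 54.6
board 2830 mean [ 539.3 -296.9   13.2] rect [ 545.6 -304.7] [228.9 188.3] 89.9
base 1761 mean [634.9 -25.5  13. ] rect [633.  -28.6] [245.7 146.6] 0.5
head 280 mean [587.2 -24.8  62.7] rect [569.3 -24.3] [57.6 76.1] 89.5
jaws 258 mean [644.5 -25.   44.7] rect [644.6 -24.8] [64.1 64.5] 89.7
tab 29 mean [430.4 -26.   88.6] rect [430.1 -26.1] [11.9 11.7] 89.4
stone 717 mean [ 634.3 -128.8   26.4] rect [ 635.7 -129.4] [131.5  40.5] 1.0
offcut 333 mean [678.2  90.   41.6] rect [678.8  90.2] [36.2 65.5] 67.3
jar 400 mean [363.3 139.6  86.8] rect [363.1 139.5] [51.3 50.7] 0.3
cup 225 mean [ 681.7 -358.    95.1] rect [ 679.6 -356.2] [74.2 73.4] 64.3
red 333 mean [357.7 302.4  76.5] rect [357.7 303.7] [20.4 90.9] 17.6
blue 325 mean [598.3 328.4  75.9] rect [599.  329.8] [23.2 89. ] 56.2
scene
blank 283 mean [486.1 296.2  72.6] rect [514.4 321.6] [99.1 90.9] 38.1
blank all 667 mean [492.5 292.4  52.2] rect [514.9 320.7] [99.6 93.2] 37.0
board 2583 mean [ 545.8 -298.2   10.5] rect [ 541.9 -299. ] [149.8 123. ] 87.4
base 2572 mean [650.  -27.5  10.8] rect [630.2 -27.3] [177.6 119.8] 0.3
head 88 mean [595.8 -27.2  61.5] rect [595.4 -27.6] [55.7 32.1] 89.6
jaws 388 mean [643.2 -27.1  42.2] rect [643.9 -27.2] [67.6 67.2] 0.2
tab 41 mean [435.9 -28.1  81. ] rect [433.8 -28. ] [10.  14.8] 86.6
stone 936 mean [ 641.3 -131.1   23.6] rect [ 636.1 -131.2] [131.6  39.9] 1.7
offcut 456 mean [683.3  87.4  38.4] rect [681.1  88. ] [35.  66.8] 67.9
jar 256 mean [367.7 137.9  83.1] rect [366.7 138.4] [51.1 50.8] 3.2
cup 312 mean [ 680.9 -359.6   92.6] rect [ 681.7 -358.2] [75.1 74.1] 50.6
red 246 mean [362.8 300.1  72.3] rect [360.4 302.3] [22.2 91.5] 17.4
blue 312 mean [603.9 325.5  73.2] rect [600.8 327.6] [19.9 92.8] 55.8
```

View pics/crop.png

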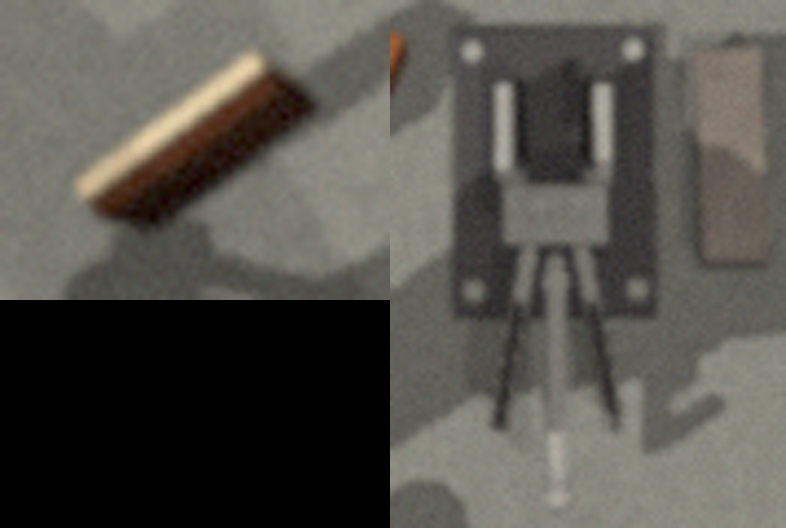

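Crop: the left panel shows the blank, pale bone on the upper-left side and dark wood beside it, so it is the one meant. The right panel shows the pliers aligned with world x, with the post at the bottom and the jaws at the top. Next I take a refined blank pose and write the move helper.

```bash
cat >> h.py <<'E'
def rect(name,c,P,x0,x1,y0,y1,z0,z1):
    m=(P[...,0]>x0)&(P[...,0]<x1)&(P[...,1]>y0)&(P[...,1]<y1)&(P[...,2]>z0)&(P[...,2]<z1)&(c['z_map']>0)
    q=P[m]
    if len(q)<5: print(name,len(q));return
    r=cv2.minAreaRect(q[:,:2].astype(np.float32)); d=q[:,:2]-q[:,:2].mean(0)
    w,V=np.linalg.eigh(d.T@d)
    print(name,len(q),'mean',np.round(q.mean(0),1),'rect',np.round(r[0],1),np.round(r[1],1),round(r[2],1),'axis',round(float(np.degrees(np.arctan2(V[1,1],V[0,1])))%180,1))
def go(x,y,z,yaw):
    "shift/turn in tool axes to TCP world x,y,z with tool-x at yaw (deg), pointing down"
    from scipy.spatial.transform import Rotation as Ro
    o=get_obs(); R=np.array(o['tool_rot']); a=np.radians(yaw)
    G=np.array([[np.cos(a),np.sin(a),0],[np.sin(a),-np.cos(a),0],[0,0,-1]])
    rv=np.degrees(Ro.from_matrix(R.T@G).as_rotvec())
    print('pos',np.round(o['eef_pos'],1),'yaw',round(float(np.degrees(np.arctan2(R[1,0],R[0,0]))),2),'clk',o['clock'],'w',round(float(o['width'])*92,1),'F',np.round(o['wrist_force'],1))
    print(' move',np.round(R.T@(np.array([x,y,z])-o['eef_pos'])/1000,4),'turn',np.round(rv,1))
E
python3 - <<'E'
from h import *
for n in ['top','scene']:
    c=capture(n);P=cloud(c)
    rect('blank',c,P,425,535,240,350,66,85)
    rect('blankall',c,P,425,535,240,350,8,85)
go(480,298,260,126)
E
```

```text
blank 333 mean [480.6 298.4  76.3] rect [481.  298.9] [21.3 89.7] 37.8 axis 127.2
blankall 553 mean [478.9 295.2  60.9] rect [470.7 290.9] [47.3 89.7] 37.9 axis 127.4
blank 278 mean [485.7 295.9  72.6] rect [483.6 297. ] [20.7 91.2] 37.0 axis 127.0
blankall 666 mean [492.3 292.3  52.1] rect [483.5 297.5] [21.3 92.5] 36.7 axis 124.3
pos [170.8 601.2 226.7] yaw 164.14 clk 1.3 w 92.0 F [ 0.2  0.3 -0.9]
 move [-0.3803 -0.2072 -0.0333] turn [ 0.  -0.  38.1]
```

Call:
move_arm([
  [-0.38,-0.207,-0.033,0,0,37,0.0918],
  [-0.38,-0.207,-0.033,0,0,37,0.0918],
  [-0.38,-0.207,-0.033,0,0,37,0.0918],
  [-0.38,-0.207,-0.033,0,0,37,0.0918],
  [-0.38,-0.207,-0.033,0,0,37,0.0918],
  [-0.38,-0.207,-0.033,0,0,37,0.0918],
  [-0.38,-0.207,-0.033,0,0,37,0.0918],
  [-0.38,-0.207,-0.033,0,0,37,0.0918],
  [-0.38,-0.207,-0.033,0,0,37,0.0918],
  [-0.38,-0.207,-0.033,0,0,37,0.0918],
  [-0.38,-0.207,-0.033,0,0,37,0.0918],
  [-0.38,-0.207,-0.033,0,0,37,0.0918],
  [-0.38,-0.207,-0.033,0,0,37,0.0918],
])

```text
clock: 2.6
eef_pos: [478.7, 299.6, 259.6]
tool_rot: [[-0.606, 0.796, -0.001], [0.796, 0.606, 0.0], [0.001, -0.0, -1.0]]
wrist_force: [-0.0, 0.3, -0.0]
width: 1.0
```

Run:
```python
from h import *
c=capture('wrist');P=cloud(c)
rect('blank',c,P,425,545,235,360,66,85)
rect('blankall',c,P,425,545,235,360,8,85)
save(c,'w1.png')
go(482.3,298,100,127.1)
```

```text
blank 1226 mean [480.  300.3  74.1] rect [481.4 299. ] [19.3 89.2] 37.0 axis 126.9
blankall 1287 mean [478.8 301.9  72.4] rect [481.3 299. ] [19.4 89.3] 37.2 axis 127.0
pos [478.8 299.5 259.6] yaw 127.28 clk 2.65 w 92.0 F [ 0.4 -0.3 -0.8]
 move [-0.0034  0.0019  0.1596] turn [-0.  -0.   0.2]
```

View pics/w1.png

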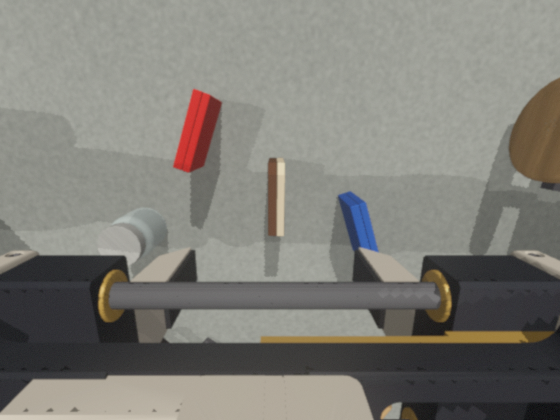

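The wrist view shows the blank at (276,197) between the fingers, with the red and blue plates clear to the sides. Next I grasp it with the TCP 40 mm above the bench.

Call:
move_arm([
  [-0.0024,0.0018,0.05,0,0,0.2,0.0918],
  [-0.0024,0.0018,0.1,0,0,0.2,0.0918],
  [-0.0024,0.0018,0.15,0,0,0.2,0.0918],
  [-0.0024,0.0018,0.18,0,0,0.2,0.08],
  [-0.0024,0.0018,0.2,0,0,0.2,0.07],
  [-0.0024,0.0018,0.213,0,0,0.2,0.05],
  [-0.0024,0.0018,0.2196,0,0,0.2,0.04],
  [-0.0024,0.0018,0.2196,0,0,0.2,0.03],
  [-0.0024,0.0018,0.2196,0,0,0.2,0.024],
  [-0.0024,0.0018,0.2196,0,0,0.2,0.022],
  [-0.0024,0.0018,0.2196,0,0,0.2,0.02],
  [-0.0024,0.0018,0.2196,0,0,0.2,0.018],
  [-0.0024,0.0018,0.2196,0,0,0.2,0.015],
  [-0.0024,0.0018,0.2196,0,0,0.2,0.01],
  [-0.0024,0.0018,0.2196,0,0,0.2,0.01],
  [-0.0024,0.0018,0.2196,0,0,0.2,0.01],
  [-0.0024,0.0018,0.2196,0,0,0.2,0.01],
], newtons=25)

```text
clock: 4.35
eef_pos: [482.8, 297.5, 40.5]
tool_rot: [[-0.601, 0.799, 0.0], [0.799, 0.601, 0.0], [0.0, 0.001, -1.0]]
wrist_force: [-1.5, -1.1, 5.2]
width: 0.219
```

Call:
move_arm([
  [0,0,-0.01,0,0,0,0.01],
  [0,0,-0.03,0,0,0,0.01],
  [0,0,-0.06,0,0,0,0.01],
  [-0.01,-0.0014,-0.09,0,0,-1,0.01],
  [-0.03,-0.0043,-0.11,0,0,-3,0.01],
  [-0.06,-0.0087,-0.12,0,0,-7,0.01],
  [-0.09,-0.013,-0.12,0,0,-12,0.01],
  [-0.12,-0.017,-0.12,0,0,-17,0.01],
  [-0.15,-0.022,-0.12,0,0,-22,0.01],
  [-0.18,-0.026,-0.12,0,0,-27,0.01],
  [-0.21,-0.03,-0.12,0,0,-32,0.01],
  [-0.24,-0.035,-0.12,0,0,-37,0.01],
  [-0.27,-0.039,-0.12,0,0,-42,0.01],
  [-0.3,-0.043,-0.12,0,0,-46,0.01],
  [-0.33,-0.048,-0.12,0,0,-50,0.01],
  [-0.35,-0.051,-0.12,0,0,-52,0.01],
  [-0.36,-0.0525,-0.12,0,0,-53,0.01],
  [-0.365,-0.0528,-0.12,0,0,-53.2,0.01],
  [-0.365,-0.0528,-0.12,0,0,-53.2,0.01],
  [-0.365,-0.0528,-0.12,0,0,-53.2,0.01],
])

```text
clock: 6.35
eef_pos: [659.4, -24.4, 160.1]
tool_rot: [[-1.0, -0.003, -0.0], [-0.003, 1.0, 0.001], [0.0, 0.001, -1.0]]
wrist_force: [0.4, -0.2, -0.8]
width: 0.215
```

Run:
```python
from h import *
for n in ['wrist','top','scene']:
    c=capture(n);P=cloud(c);print(n)
    if n=='wrist': save(c,'w2.png')
    rect('blank',c,P,590,740,-60,10,115,150)
    rect('head',c,P,540,640,-70,20,60,68)
    rect('jaws',c,P,616,720,-80,20,40,50)
    rect('base',c,P,500,760,-95,39,9,15)
    rect('tab',c,P,380,470,-80,20,78,95)
go(658,-26,100,180.2)
```

```text
wrist
blank 214 mean [612.4 -24.9 137. ] rect [612.9 -24.8] [ 1.6 19.1] 0.5 axis 90.1
head 566 mean [593.2 -27.3  61.8] rect [591.3 -27.2] [31.9 57. ] 0.2 axis 90.0
jaws 1412 mean [642.6 -29.1  42.2] rect [645.9 -26.5] [59.9 67.3] 0.2 axis 93.5
base 9662 mean [615.5 -26.7  11.2] rect [627.8 -26.6] [173.6 120. ] 0.3 axis 178.8
tab 0
top
blank 0
head 0
jaws 0
base 0
tab 0
scene
blank 101 mean [703.  -25.2 135.2] rect [692.6 -31.9] [37.7 16.6] 32.8 axis 77.5
head 17 mean [605.2 -25.2  61.4] rect [605.2 -27.7] [56.5 10.6] 89.8 axis 86.4
jaws 283 mean [649.  -26.7  42. ] rect [648.2 -27. ] [66.8 62.1] 88.5 axis 87.1
base 2167 mean [652.4 -27.6  11.1] rect [630.8 -27.4] [175.8 119.5] 0.2 axis 2.4
tab 0
pos [659.5 -24.7 160.2] yaw -179.79 clk 6.5 w 20.0 F [-0.1  0.6 -1.4]
 move [ 0.0015 -0.0014  0.0602] turn [ 0. -0.  0.]
```

View pics/w2.png

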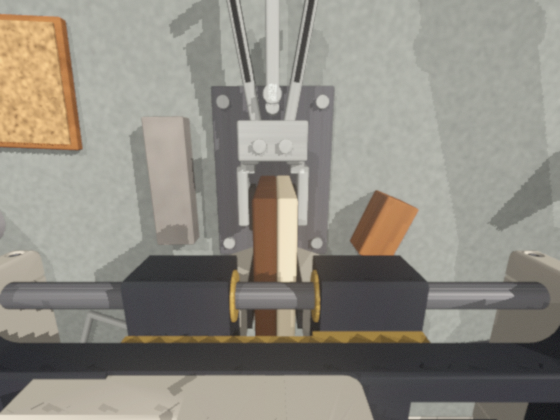

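The wrist view shows the blank held above the jaws at (274,240), wood and bone halves both visible, with the head cover at (273,140). In this one frame the blank's near end is at x 612.5 and the cover front at 607.5, so the gap is 5 mm against 2 mm nominal. Next I shift by -1.5 in x and -1.9 in y, lower part way and recheck.

Call:
move_arm([
  [0.0015,-0.0019,0.012,0,0,0,0.01],
  [0.0015,-0.0019,0.03,0,0,0,0.01],
  [0.0015,-0.0019,0.043,0,0,0,0.01],
  [0.0015,-0.0019,0.046,0,0,0,0.01],
  [0.0015,-0.0019,0.046,0,0,0,0.01],
])

```text
clock: 7.0
eef_pos: [657.8, -27.9, 113.3]
tool_rot: [[-1.0, -0.002, -0.001], [-0.002, 1.0, -0.0], [0.001, -0.0, -1.0]]
wrist_force: [0.7, 0.2, -1.2]
width: 0.216
```

Run:
```python
from h import *
c=capture('wrist');P=cloud(c)
rect('blank',c,P,590,740,-60,10,80,100)
rect('head',c,P,540,640,-70,20,60,68)
rect('jawL',c,P,616,720,-22,20,40,50)
rect('jawR',c,P,616,720,-80,-30,40,50)
rect('base',c,P,500,760,-95,39,9,15)
go(658,-26.5,54,180.2)
```

```text
blank 151 mean [610.7 -28.2  90.7] rect [611.3 -28.3] [ 1.7 19.1] 0.3 axis 90.1
head 791 mean [593.4 -27.2  61.9] rect [591.4 -27.3] [31.7 56.6] 0.3 axis 90.8
jawL 1228 mean [644.9  -0.8  42.3] rect [645.4  -1.1] [58.8 16.6] 0.3 axis 177.4
jawR 1057 mean [643.8 -53.4  42.2] rect [645.1 -52.8] [15.9 58.4] 88.2 axis 1.0
base 11257 mean [604.4 -26.8  11.2] rect [617.5 -26.7] [153.4 119.9] 0.3 axis 26.2
pos [658.3 -28.  114.1] yaw -179.87 clk 7.05 w 19.9 F [ 0.4 -0.7 -0.8]
 move [0.0003 0.0015 0.0601] turn [ 0.  -0.  -0.1]
```

Call:
move_arm([
  [0,0.0012,0.01,0,0,0,0.01],
  [0,0.0012,0.025,0,0,0,0.01],
  [0,0.0012,0.04,0,0,0,0.01],
  [0,0.0012,0.05,0,0,0,0.01],
  [0,0.0012,0.056,0,0,0,0.01],
  [0,0.0012,0.059,0,0,0,0.01],
  [0,0.0012,0.061,0,0,0,0.01],
  [0,0.0012,0.061,0,0,0,0.01],
])

```text
clock: 7.85
eef_pos: [658.5, -26.8, 53.2]
tool_rot: [[-1.0, -0.002, 0.0], [-0.002, 1.0, 0.0], [-0.0, 0.0, -1.0]]
wrist_force: [-1.2, 0.0, -1.2]
width: 0.216
```

Run:
```python
from h import *
c=capture('wrist');P=cloud(c);save(c,'w3.png')
rect('blank',c,P,590,740,-60,10,78,100)
rect('blankend',c,P,608,740,-38,-14,20,84)
rect('head',c,P,540,640,-70,20,60,68)
rect('jawL',c,P,616,720,-18,20,40,46)
rect('jawR',c,P,616,720,-80,-38,40,46)
go(658,-26.5,52,180.2)
```

```text
blank 5630 mean [640.9 -27.   87. ] rect [646.1 -26.8] [34.6 71.7] 77.2 axis 0.2
blankend 715 mean [616.7 -25.7  65.1] rect [630.2 -26. ] [24.  38.4] 89.8 axis 17.4
head 1606 mean [594.3 -26.9  62.1] rect [593.8 -27.2] [57.8 37. ] 89.6 axis 90.5
jawL 1440 mean [ 6.361e+02 -4.000e-01  4.220e+01] rect [636.1  -1.2] [40.3 16.5] 0.1 axis 178.2
jawR 1442 mean [636.1 -52.7  42.2] rect [636.2 -51.9] [40.2 16.6] 0.5 axis 2.5
pos [658.6 -26.8  53.5] yaw -179.87 clk 7.9 w 20.0 F [ 0.4 -0.4 -0.8]
 move [0.0006 0.0003 0.0015] turn [ 0.   0.  -0.1]
```

Call:
move_arm([
  [0,0,0.0007,0,0,0,0.01],
  [0,0,0.0014,0,0,0,0.01],
  [0,0,0.0018,0,0,0,0.01],
  [0,0,0.0018,0,0,0,0.01],
])

```text
clock: 8.3
eef_pos: [658.7, -26.8, 52.5]
tool_rot: [[-1.0, -0.002, 0.001], [-0.002, 1.0, 0.0], [-0.001, 0.0, -1.0]]
wrist_force: [-1.4, -0.6, 7.1]
width: 0.217
```

Call:
move_arm([
  [0,0,0.001,0,0,0,0.022],
  [0,0,0.001,0,0,0,0.025],
  [0,0,0.001,0,0,0,0.03],
  [0,0,0.001,0,0,0,0.04],
  [0,0,0.001,0,0,0,0.05],
  [0,0,0.001,0,0,0,0.05],
  [0,0,-0.005,0,0,0,0.05],
  [0,0,-0.02,0,0,0,0.05],
  [0,0,-0.04,0,0,0,0.05],
  [0,0,-0.07,0,0,0,0.06],
  [0,0,-0.1,0,0,0,0.08],
  [0,0,-0.12,0,0,0,0.0918],
  [0,0,-0.12,0,0,0,0.0918],
])

```text
clock: 9.6
eef_pos: [660.5, -27.0, 176.3]
tool_rot: [[-1.0, -0.002, 0.007], [-0.002, 1.0, 0.0], [-0.007, 0.0, -1.0]]
wrist_force: [-0.1, -0.3, 0.9]
width: 0.846
```

Run:
```python
from h import *
c=capture('wrist');P=cloud(c);save(c,'w4.png')
rect('blank',c,P,590,740,-60,10,80,95)
rect('head',c,P,540,640,-70,20,60,66)
rect('jaws',c,P,616,720,-80,20,40,46)
for x in (500,510,485): 
    rect('handles%d'%x,c,P,x-4,x+4,-90,40,35,48)
rect('tab',c,P,380,470,-80,20,76,95)
print([ (d['p'],world(c,d['uv'],z=35).round(1)) for d in place_of(c,'squeeze_point')[:1]])
go(506,-27,172,180.2)
```

```text
blank 2245 mean [653.5 -27.   86.1] rect [656.1 -26.9] [89.1 20. ] 0.5 axis 0.2
head 508 mean [593.1 -27.4  61.9] rect [593.7 -27.2] [57.9 37.1] 89.5 axis 90.2
jaws 1611 mean [645.4 -26.8  42.3] rect [646.5 -26.5] [61.1 67.2] 0.3 axis 89.8
handles500 256 mean [499.9 -27.8  44.7] rect [500.  -27.1] [ 8.  67.6] 0.0 axis 90.0
handles510 254 mean [510.  -27.7  44.7] rect [510.  -27.4] [ 8.  63.9] 0.1 axis 89.9
handles485 273 mean [484.9 -28.2  44.8] rect [485.  -27.2] [ 7.9 73.5] 0.0 axis 90.1
tab 0
[(0.57, array([504.9, -26.7,  35. ]))]
pos [658.5 -26.8 172.5] yaw -179.86 clk 9.7 w 85.7 F [ 0.2  0.6 -0.4]
 move [1.525e-01 1.000e-04 2.000e-04] turn [ 0.   0.1 -0.1]
```

View pics/w4.png

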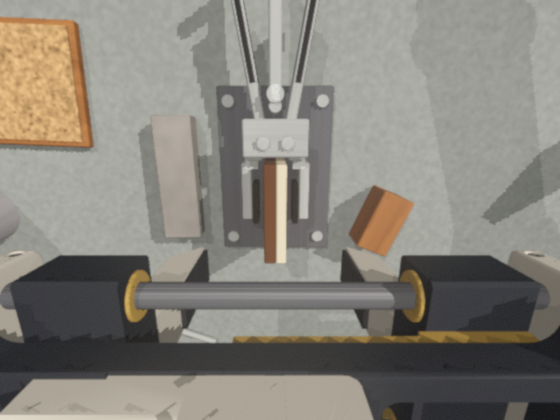

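The wrist view shows the blank standing centred between the jaws at (276,210), and the gripper is clear of it. Now I go over the handles.

Call:
move_arm([
  [0.015,0,0,0,0,0,0.0918],
  [0.05,0,0,0,0,0,0.0918],
  [0.09,0,0,0,0,0,0.0918],
  [0.13,0,0,0,0,0,0.0918],
  [0.1525,0,0,0,0,0,0.0918],
  [0.1525,0,0.01,0,0,0,0.0918],
  [0.1525,0,0.03,0,0,0,0.0918],
  [0.1525,0,0.05,0,0,0,0.0918],
  [0.1525,0,0.05,0,0,0,0.0918],
])

```text
clock: 10.6
eef_pos: [504.2, -27.1, 118.5]
tool_rot: [[-1.0, -0.003, -0.005], [-0.003, 1.0, -0.0], [0.005, -0.0, -1.0]]
wrist_force: [0.2, 0.1, 0.3]
width: 1.002
```

Run:
```python
from h import *
c=capture('wrist');P=cloud(c);o=get_obs()
print('cam-tcp',-np.array(c['R']).T@np.array(c['t'])-o['eef_pos'])
for x in (400,420,440,470,480,490):
    rect('handles%d'%x,c,P,x-4,x+4,-90,40,35,48)
rect('post',c,P,380,470,-60,10,76,95)
go(506,-27,19,180.2)
```

```text
cam-tcp [-73.61652889  -0.26528774 156.15735708]
handles400 0
handles420 0
handles440 0
handles470 99 mean [472.7 -23.5  42.5] rect [472.8 -26.9] [ 2.4 73.9] 0.0 axis 90.0
handles480 281 mean [479.9 -27.8  44.3] rect [480.  -27.4] [ 7.8 74.8] 0.2 axis 90.1
handles490 271 mean [490.  -27.8  44.4] rect [490.  -27.2] [ 7.9 70.8] 0.1 axis 90.0
post 396 mean [430.3 -27.4  86.9] rect [430.4 -27.5] [13.3 13.1] 0.1 axis 42.1
pos [505.  -27.1 119.8] yaw -179.86 clk 10.65 w 92.0 F [0.6 0.  0.8]
 move [-0.0014  0.0002  0.1008] turn [-0.  -0.2 -0.1]
```

Call:
move_arm([
  [-0.001,0,0.02,0,0,0,0.0918],
  [-0.001,0,0.05,0,0,0,0.0918],
  [-0.001,0,0.08,0,0,0,0.0918],
  [-0.001,0,0.095,0,0,0,0.0918],
  [-0.001,0,0.1,0,0,0,0.0918],
  [-0.001,0,0.1,0,0,0,0.075],
  [-0.001,0,0.1,0,0,0,0.066],
  [-0.001,0,0.1,0,0,0,0.06],
  [-0.001,0,0.1,0,0,0,0.055],
  [-0.001,0,0.1,0,0,0,0.05],
  [-0.001,0,0.1,0,0,0,0.045],
  [-0.001,0,0.1,0,0,0,0.04],
  [-0.001,0,0.1,0,0,0,0.036],
  [-0.001,0,0.1,0,0,0,0.033],
  [-0.001,0,0.1,0,0,0,0.03],
  [-0.001,0,0.1,0,0,0,0.028],
  [-0.001,0,0.1,0,0,0,0.028],
  [-0.001,0,0.1,0,0,0,0.028],
], newtons=35)

```text
clock: 12.45
eef_pos: [507.1, -27.0, 21.6]
tool_rot: [[-1.0, -0.003, 0.001], [-0.003, 1.0, 0.0], [-0.001, 0.0, -1.0]]
wrist_force: [-0.9, 1.3, 5.5]
width: 0.335
```

The opening is 30.8 mm, which matches locked (32 mm nominal). Now I let go and rise.

Call:
move_arm([
  [-0.001,0,0,0,0,0,0.04],
  [-0.001,0,0,0,0,0,0.06],
  [-0.001,0,0,0,0,0,0.0918],
  [-0.001,0,0,0,0,0,0.0918],
  [-0.001,0,0,0,0,0,0.0918],
  [-0.001,0,0,0,0,0,0.0918],
  [-0.001,0,-0.01,0,0,0,0.0918],
  [-0.001,0,-0.04,0,0,0,0.0918],
  [-0.001,0,-0.08,0,0,0,0.0918],
  [-0.001,0,-0.12,0,0,0,0.0918],
  [-0.001,0,-0.15,0,0,0,0.0918],
  [-0.001,0,-0.16,0,0,0,0.0918],
  [-0.001,0,-0.16,0,0,0,0.0918],
])

```text
clock: 13.75
eef_pos: [508.6, -27.1, 183.1]
tool_rot: [[-1.0, -0.002, 0.003], [-0.002, 1.0, 0.0], [-0.003, 0.0, -1.0]]
wrist_force: [-0.2, 0.2, -0.6]
width: 1.002
```

Run:
```python
from h import *
c=capture('wrist');P=cloud(c);save(c,'w5.png')
for x in (480,490):
    rect('handles%d'%x,c,P,x-4,x+4,-90,40,35,48)
rect('post',c,P,380,470,-60,10,76,95)
c=capture('scene');P=cloud(c)
rect('blank',c,P,590,740,-60,10,78,95)
rect('jaws',c,P,616,720,-80,20,40,46)
im=c['image'][205:305,205:320,::-1]
a=cv2.resize(im,None,fx=4,fy=4,interpolation=cv2.INTER_CUBIC); cv2.imwrite('pics/s5.png',a)
go(431,-27.5,160,180.2)
```

```text
handles480 153 mean [480.  -27.6  45. ] rect [480.  -27.3] [31.5  8. ] 90.0 axis 89.9
handles490 166 mean [489.8 -27.4  44.9] rect [489.8 -27.3] [ 7.8 31.9] 0.6 axis 90.4
post 223 mean [430.5 -27.3  86.9] rect [430.6 -27.1] [12.7 13.3] 0.0 axis 69.4
blank 371 mean [661.9 -27.2  85.4] rect [658.3 -27.3] [92.1 19.9] 0.2 axis 0.1
jaws 296 mean [650.3 -27.6  42.1] rect [660.2 -27.3] [88.2 52.4] 0.2 axis 7.5
pos [507.1 -27.1 180.6] yaw -179.86 clk 13.85 w 92.2 F [-0.2 -0.5 -0.3]
 move [ 0.0761 -0.0002  0.0207] turn [ 0.  -0.1 -0.1]
```

View pics/s5.png

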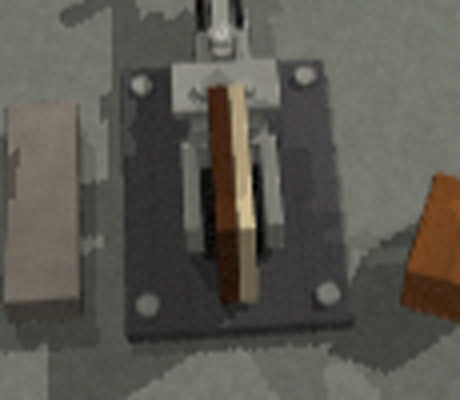

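The scene crop shows the jaws closed on the blank, which is upright at (232,200). Handles measure 32 mm and the jaws have closed by about 7 mm each, so it is clamped. Now I move above the post and wait, hands off.

Call:
move_arm([
  [0.02,0,0,0,0,0,0.08],
  [0.05,0,0,0,0,0,0.06],
  [0.07,0,0,0,0,0,0.04],
  [0.0765,0,0,0,0,0,0.03],
  [0.0765,0,0,0,0,0,0.022],
  [0.0765,0,0,0,0,0,0.022],
  [0.0765,0,0,0,0,0,0.022],
  [0.0765,0,0,0,0,0,0.022],
  [0.0765,0,0,0,0,0,0.022],
  [0.0765,0,0,0,0,0,0.022],
  [0.0765,0,0,0,0,0,0.022],
  [0.0765,0,0,0,0,0,0.022],
  [0.0765,0,0,0,0,0,0.022],
  [0.0765,0,0,0,0,0,0.022],
  [0.0765,0,0,0,0,0,0.022],
  [0.0765,0,0,0,0,0,0.022],
  [0.0765,0,0,0,0,0,0.022],
  [0.0765,0,0,0,0,0,0.022],
  [0.0765,0,0,0,0,0,0.022],
  [0.0765,0,0,0,0,0,0.022],
])

```text
clock: 15.85
eef_pos: [431.3, -27.3, 181.3]
tool_rot: [[-1.0, -0.002, 0.0], [-0.002, 1.0, 0.0], [-0.0, 0.0, -1.0]]
wrist_force: [-0.0, 0.0, -0.1]
width: 0.238
```

Run:
```python
from h import *
go(431,-27.3,63,180.2)
```

```text
pos [431.3 -27.3 181.3] yaw -179.87 clk 15.85 w 21.9 F [-0.   0.  -0.1]
 move [0.0003 0.     0.1183] turn [ 0.   0.  -0.1]
```

Call:
move_arm([
  [0,0,0.02,0,0,0,0.026],
  [0,0,0.05,0,0,0,0.026],
  [0,0,0.08,0,0,0,0.026],
  [0,0,0.1,0,0,0,0.026],
  [0,0,0.112,0,0,0,0.026],
  [0,0,0.118,0,0,0,0.026],
  [0,0,0.118,0,0,0,0.026],
])

```text
clock: 16.55
eef_pos: [431.0, -27.3, 62.9]
tool_rot: [[-1.0, -0.002, -0.001], [-0.002, 1.0, -0.0], [0.001, -0.0, -1.0]]
wrist_force: [0.8, 0.2, 0.6]
width: 0.283
```

Call:
move_arm([
  [0,-0.004,0,0,0,0,0.026],
  [0,-0.01,0,0,0,0,0.026],
  [-0.0006,-0.0183,0,0,0,0,0.026],
  [-0.0014,-0.025,0,0,0,0,0.026],
  [-0.0025,-0.0304,0,0,0,0,0.026],
  [-0.0038,-0.036,0,0,0,0,0.026],
  [-0.0055,-0.0423,0,0,0,0,0.026],
  [-0.0065,-0.0455,0,0,0,0,0.026],
  [-0.0075,-0.0482,0,0,0,0,0.026],
  [-0.0075,-0.0482,0,0,0,0,0.026],
])

```text
clock: 17.55
eef_pos: [439.1, -76.5, 63.5]
tool_rot: [[-1.0, -0.001, 0.001], [-0.001, 1.0, -0.0], [-0.001, -0.0, -1.0]]
wrist_force: [-0.6, 1.0, 1.4]
width: 0.284
```

Run:
```python
from h import *
c=capture('scene');P=cloud(c)
rect('blank',c,P,590,740,-60,10,78,95)
rect('jaws',c,P,616,720,-80,20,40,46)
rect('handles',c,P,480,500,-90,40,35,48)
go(431,-27.3,63,180.2)
```

```text
blank 371 mean [662.6 -27.8  85.5] rect [659.5 -27.9] [90.4 19.9] 0.2 axis 179.9
jaws 304 mean [650.6 -27.3  42.1] rect [660.2 -27.3] [66.7 87.4] 89.2 axis 88.6
handles 56 mean [490.4 -25.4  43.6] rect [490.  -29.1] [72.7 19.2] 89.5 axis 87.6
pos [439.1 -76.2  63.5] yaw -179.92 clk 17.6 w 25.6 F [-1.1  1.4 -0.1]
 move [0.008  0.0489 0.0004] turn [-0.   0.  -0.1]
```

The jaws have sprung open (66.7 mm outside, handles 72.7 mm) and the blank is still standing. Now I guide the lever back and rise.

Call:
move_arm([
  [0.002,0.008,0,0,0,0,0.026],
  [0.0045,0.02,0,0,0,0,0.026],
  [0.0065,0.033,0,0,0,0,0.026],
  [0.0078,0.044,0,0,0,0,0.026],
  [0.008,0.049,0,0,0,0,0.028],
  [0.008,0.049,-0.01,0,0,0,0.03],
  [0.008,0.049,-0.03,0,0,0,0.04],
  [0.008,0.049,-0.06,0,0,0,0.04],
  [0.008,0.049,-0.1,0,0,0,0.05],
  [0.008,0.049,-0.12,0,0,0,0.05],
  [-0.02,0.049,-0.12,0,0,0,0.05],
  [-0.06,0.049,-0.12,0,0,0,0.05],
  [-0.1,0.049,-0.12,0,0,0,0.05],
  [-0.14,0.049,-0.12,0,0,0,0.05],
  [-0.18,0.049,-0.12,0,0,0,0.05],
  [-0.205,0.049,-0.12,0,0,0,0.05],
  [-0.216,0.049,-0.12,0,0,0,0.05],
  [-0.216,0.049,-0.12,0,0,0,0.05],
  [-0.216,0.049,-0.12,0,0,0,0.05],
])

```text
clock: 19.5
eef_pos: [653.6, -26.4, 183.5]
tool_rot: [[-1.0, -0.002, -0.001], [-0.002, 1.0, -0.0], [0.001, -0.0, -1.0]]
wrist_force: [-0.2, 0.1, 0.1]
width: 0.546
```

Run:
```python
from h import *
c=capture('wrist');P=cloud(c)
rect('blank',c,P,590,740,-60,10,80,95)
rect('board',c,P,460,640,-400,-200,9,15)
c=capture('top');P=cloud(c)
rect('boardtop',c,P,470,615,-385,-215,9,15)
go(656.8,-27.2,54,180.2)
```

```text
blank 2100 mean [654.5 -26.5  86.1] rect [656.5 -26.8] [89.9 19.8] 0.6 axis 0.4
board 9844 mean [ 541.  -269.    11.1] rect [ 540.8 -274.6] [103.7 118.8] 87.7 axis 164.2
boardtop 1914 mean [ 540.2 -297.8   12.6] rect [ 540.5 -297.5] [148.7 120.1] 88.1 axis 88.0
pos [653.5 -26.2 183.7] yaw -179.88 clk 19.6 w 50.1 F [-0.2  0.1 -0.3]
 move [-0.0033 -0.001   0.1297] turn [ 0.  -0.  -0.1]
```

Call:
move_arm([
  [-0.003,-0.0006,0.02,0,0,0,0.05],
  [-0.003,-0.0006,0.06,0,0,0,0.05],
  [-0.003,-0.0006,0.09,0,0,0,0.05],
  [-0.003,-0.0006,0.11,0,0,0,0.05],
  [-0.003,-0.0006,0.122,0,0,0,0.05],
  [-0.003,-0.0006,0.129,0,0,0,0.05],
  [-0.003,-0.0006,0.129,0,0,0,0.04],
  [-0.003,-0.0006,0.129,0,0,0,0.03],
  [-0.003,-0.0006,0.129,0,0,0,0.024],
  [-0.003,-0.0006,0.129,0,0,0,0.022],
  [-0.003,-0.0006,0.129,0,0,0,0.02],
  [-0.003,-0.0006,0.129,0,0,0,0.018],
  [-0.003,-0.0006,0.129,0,0,0,0.015],
  [-0.003,-0.0006,0.129,0,0,0,0.01],
  [-0.003,-0.0006,0.129,0,0,0,0.01],
  [-0.003,-0.0006,0.129,0,0,0,0.01],
  [-0.003,-0.0006,0.129,0,0,0,0.01],
], newtons=25)

```text
clock: 21.3
eef_pos: [658.0, -26.6, 54.8]
tool_rot: [[-1.0, -0.002, 0.001], [-0.002, 1.0, 0.0], [-0.001, 0.0, -1.0]]
wrist_force: [-1.5, 0.7, 5.3]
width: 0.216
```

Call:
move_arm([
  [0,0,-0.008,0,0,0,0.01],
  [0,0,-0.025,0,0,0,0.01],
  [0,0,-0.05,0,0,0,0.01],
  [0,0,-0.08,0,0,0,0.01],
  [0.002,-0.005,-0.105,0,0,0,0.01],
  [0.008,-0.018,-0.115,0,0,0,0.01],
  [0.018,-0.042,-0.115,0,0,0,0.01],
  [0.03,-0.071,-0.115,0,0,0.5,0.01],
  [0.042,-0.1,-0.115,0,0,1,0.01],
  [0.055,-0.129,-0.115,0,0,1.5,0.01],
  [0.067,-0.158,-0.115,0,0,2.1,0.01],
  [0.08,-0.187,-0.115,0,0,2.1,0.01],
  [0.092,-0.216,-0.115,0,0,2.1,0.01],
  [0.103,-0.241,-0.115,0,0,2.1,0.01],
  [0.111,-0.26,-0.11,0,0,2.1,0.01],
  [0.115,-0.269,-0.095,0,0,2.1,0.01],
  [0.1158,-0.2716,-0.075,0,0,2.1,0.01],
  [0.1158,-0.2716,-0.055,0,0,2.1,0.01],
  [0.1158,-0.2716,-0.04,0,0,2.1,0.01],
  [0.1158,-0.2716,-0.04,0,0,2.1,0.01],
])

```text
clock: 23.3
eef_pos: [539.8, -298.2, 91.5]
tool_rot: [[-0.999, 0.035, -0.005], [0.035, 0.999, 0.002], [0.005, 0.002, -1.0]]
wrist_force: [-0.0, -1.2, -1.0]
width: 0.215
```

Run:
```python
from h import *
c=capture('wrist');P=cloud(c)
rect('blankend',c,P,470,640,-330,-260,85,135)
rect('board',c,P,460,640,-400,-200,9,15)
c=capture('scene');P=cloud(c)
rect('blank',c,P,470,640,-330,-260,118,135)
rect('board',c,P,460,640,-400,-200,9,15)
go(542.2,-298.2,56,178)
```

```text
blankend 6268 mean [ 521.4 -297.8  119.9] rect [ 528.7 -298. ] [43.8 72.3] 66.9 axis 178.0
board 13564 mean [ 519.3 -298.3   11. ] rect [ 523.3 -298.1] [148.6  87.4] 88.0 axis 88.0
blank 282 mean [ 561.  -298.8  124.5] rect [ 562.1 -297.6] [51.  58.2] 5.7 axis 129.8
board 1773 mean [ 550.5 -293.2   11. ] rect [ 542.8 -298.4] [149.2 119.4] 88.5 axis 99.9
pos [ 541.7 -298.8   94. ] yaw 178.0 clk 23.4 w 19.9 F [ 0.1  0.5 -0.9]
 move [-0.0005  0.0007  0.038 ] turn [ 0.  -0.1 -0. ]
```

Call:
move_arm([
  [0,0.0007,0.01,0,0,0,0.01],
  [0,0.0007,0.022,0,0,0,0.01],
  [0,0.0007,0.031,0,0,0,0.01],
  [0,0.0007,0.036,0,0,0,0.01],
  [0,0.0007,0.038,0,0,0,0.01],
  [0,0.0007,0.039,0,0,0,0.01],
  [0,0.0007,0.0395,0,0,0,0.01],
  [0,0.0007,0.0395,0,0,0,0.01],
])

```text
clock: 24.2
eef_pos: [542.9, -297.9, 55.1]
tool_rot: [[-0.999, 0.034, 0.0], [0.034, 0.999, -0.0], [-0.0, -0.0, -1.0]]
wrist_force: [-0.2, 0.3, -1.5]
width: 0.215
```

Call:
move_arm([
  [0,0,0.0006,0,0,0,0.01],
  [0,0,0.0012,0,0,0,0.01],
  [0,0,0.0012,0,0,0,0.01],
])

```text
clock: 24.5
eef_pos: [542.9, -297.9, 54.7]
tool_rot: [[-0.999, 0.034, 0.001], [0.034, 0.999, -0.0], [-0.001, -0.0, -1.0]]
wrist_force: [-3.1, 0.9, 7.8]
width: 0.218
```

Contact at 7.8 N. Now I release and retreat.

Call:
move_arm([
  [0,0,0.0005,0,0,0,0.022],
  [0,0,0.0005,0,0,0,0.025],
  [0,0,0.0005,0,0,0,0.03],
  [0,0,0.0005,0,0,0,0.04],
  [0,0,0.0005,0,0,0,0.05],
  [0,0,0.0005,0,0,0,0.05],
  [0,0,-0.005,0,0,0,0.05],
  [0,0,-0.02,0,0,0,0.05],
  [0,0,-0.04,0,0,0,0.05],
  [0,0,-0.07,0,0,0,0.06],
  [0,0,-0.11,0,0,0,0.07],
  [0,0,-0.14,0,0,0,0.07],
  [0.03,0.03,-0.15,0,0,0,0.07],
  [0.05,0.07,-0.15,0,0,0,0.07],
  [0.07,0.11,-0.15,0,0,0,0.07],
  [0.08,0.14,-0.15,0,0,0,0.07],
  [0.08,0.14,-0.15,0,0,0,0.07],
  [0.08,0.14,-0.15,0,0,0,0.07],
])

```text
clock: 26.3
eef_pos: [467.9, -154.9, 205.0]
tool_rot: [[-0.999, 0.033, 0.002], [0.033, 0.999, -0.0], [-0.002, -0.0, -1.0]]
wrist_force: [0.3, -0.6, 0.6]
width: 0.762
```

Run:
```python
from h import *
c=capture('scene');P=cloud(c);save(c,'end.png',s=1.4)
rect('blank',c,P,470,640,-330,-260,80,95)
rect('board',c,P,460,640,-400,-200,8,15)
rect('jaws',c,P,616,720,-80,20,38,46)
rect('stone',c,P,530,720,-170,-95,18,30)
rect('offcut',c,P,600,760,50,140,33,46)
rect('jar',c,P,280,430,60,190,78,92)
rect('cup',c,P,580,760,-430,-290,88,102)
c=capture('top');P=cloud(c)
rect('blank',c,P,470,640,-330,-260,80,95)
print(get_obs()['clock'],get_obs()['wrist_force'])
```

```text
blank 315 mean [ 547.5 -297.5   85.4] rect [ 545.  -298.5] [21.8 88.1] 88.0 axis 178.3
board 1839 mean [ 550.  -295.4   10.6] rect [ 543.  -298.9] [149.3 120.4] 88.0 axis 93.7
jaws 326 mean [648.3 -27.5  41.7] rect [647.5 -27.1] [67.2 61.6] 89.6 axis 88.5
stone 938 mean [ 641.3 -131.    23.7] rect [ 636.4 -131.5] [131.7  40.2] 1.0 axis 1.0
offcut 453 mean [683.5  87.4  38.5] rect [680.9  88.1] [35.2 66. ] 67.9 axis 157.6
jar 256 mean [367.7 137.8  83.2] rect [366.1 138.6] [50.5 51.7] 64.5 axis 162.1
cup 319 mean [ 681.1 -359.5   92.5] rect [ 658.  -329.1] [ 75.5 149.2] 40.0 axis 27.3
blank 0
26.4 [0.28002525 0.1237748  0.05652615]
```

View pics/end.png

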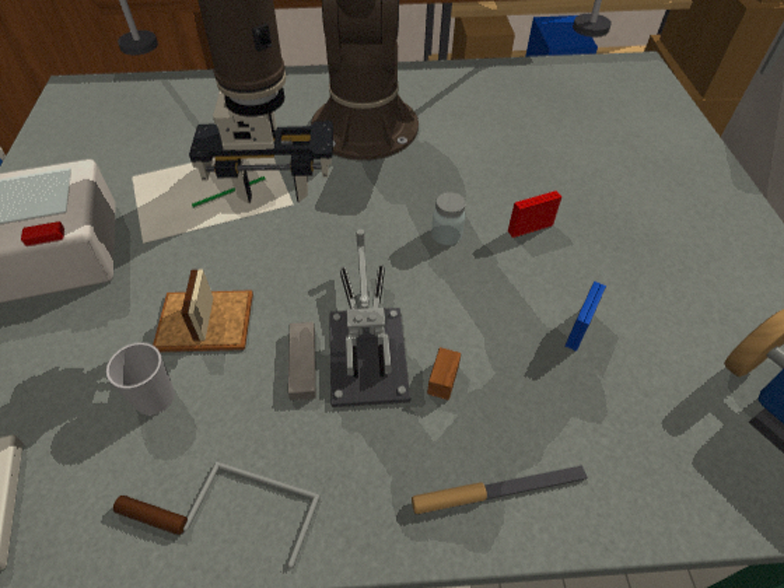

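The end view shows the blank upright mid-board at (197,303), the jaws open, the lever at rest and the bystanders unmoved. Handing in.

```bash
python3 -c "
from plant import *
print(hand_in())"
```

```text
the job is handed in; nothing more can be done
None
```

The job is done and handed in at about 26 s of the 72 s allowed. There is no verdict, because `hand_in` reports none.

- **Clamping:** The blank stood centred in the open jaws. I squeezed the handles to 32 mm over their outsides, which is the locked size. It stayed clamped with hands off for about 3.5 s.
- **Release:** I pulled the lever about 0.35 rad. The jaws sprang open (67 mm over their outsides), and I guided the lever back to rest.
- **Placing:** The blank stands upright on the cork board, about 2 mm from the middle as the scene camera measured it.

**Last checks:** The stone, offcut and jar measured within about 1 mm of where they started. The cup's average position did too, but its last box fit was spoiled because the blank fell inside the same measuring window. The final top-camera check of the blank gave no reading; I took it to be the arm blocking the view and did not confirm that. The final position therefore rests on the scene camera alone. The cameras disagreed by 2–4 mm on the pliers' x position, so I positioned the blank from the gap to the head cover seen in one wrist picture.

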